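Put the mitre-saw station's fittings back in their places

ROBOT

A 6-joint arm with a two-finger parallel gripper is mounted at the origin on the work surface. World frame = base frame: x ahead of the robot, y to its left, z up, the work surface at z = 0. Lengths are in m, angles in rad, forces in N, time in s.
With the tool pointing down it reaches from about 0.35 to 0.725 m from the base axis. Payload 4.3 kg.
Tool frame: the origin (TCP) lies between the finger pads; the fingertips stand bot.tcp_to_tips ahead of it and the grasp point (between the pads) lies 2 mm behind it (bot.tcp_to_tips is the distance from the TCP to the fingertips, in m); z points along the fingers, x is the direction in which the jaws open and shut, and the axes are right-handed (so a half turn about z gives the same grasp; the last joint's range is limited). The gripper opens to 85 mm and grips with 20 to 120 N. Pads are 22 mm wide; open, the fingers measure 114 mm over their backs; the gripper's body (76 mm by 85 mm) begins 54 mm behind the grasp point. The pads swing forward as they close: fully open they stand 13 mm farther back than shut.
Start: joints at [-1.306, 0.377, 0.081, 1.274, 0, 1.46], TCP at [0.211, -0.535, 0.248] pointing down, gripper open.
Joint ranges: [-2.72, 2.72], [-0.84, 1.66], [-1.02, 1.22], [-1.77, 2.12], [-1.37, 1.28], [-3.14, 3.14]. Speed limits (rad/s): [2.57, 2.57, 3.14, 3.14, 3.14, 3.14].

INTERFACE

Orientations are given as [roll, pitch, yaw] about the fixed x, y, z axes, in that order (R = Rz(yaw) Ry(pitch) Rx(roll)).
In Python, from cell import bot gives the robot as it stands. The module is installed in compiled form; this text tells all that it offers.
- The arm moves only by the tool carry_out, never from a script. Its arguments are lists of equal length, an entry for each row: "xyz": the shift along the world's x, y, z in m, a list of three; "roll": the turn about the world's z in rad; "jaw": the opening, from 0 (shut) to 1 (fully open). A call has exactly 8 rows; each row is the pose to reach, as a shift and turn from the pose commanded when the call began; what a row does not reach only later rows make up. A row lasts 1/12 s, in which the tool goes at most 41.7 mm and 7.16 degrees, less where a joint would pass 70% of its speed; a pose out of reach is approached as far as the arm can. A call with a gripper value outside its range is refused whole. The fingers move at their own pace and stop on an object; "newtons" is the grip in N (left out, the last holds). Time passes only in rows, so rows that repeat a pose let the fingers close, or fill a call up. It gives the time, the measured TCP pose, the force and the opening at its end, in the units of the state.
- bot.get_obs(): the state, without advancing time (a new reading comes with each control period).
- bot.camera(name): name is "scene" or "top" or "wrist"; returns a dict with "color" (480x640x3 uint8, blue, green, red), "fx", "fy", "cx", "cy" (pixels), "position" and "orientation" of the camera in the world; the wrist camera has in their place "T_tool_cam" (4x4, takes a point from camera to tool coordinates, whose origin is the TCP and whose axes are the tool frame's). Camera axes: x right, y down, z forward; pixel columns grow to the right and rows downward; lengths in m; the calibration is good to about 2 mm. The wrist camera is an equidistant fisheye: a pixel r from the principal point sees the ray r / f radians off the axis. A picture is of the moment at which its call begins: read the wrist's pose just before it. There is no depth.
- bot.hand_in(): hands the job in, once; it reports no verdict.
The state is a dict: "clock": time; "qpos": joint angles; "joint_vel": joint speeds; "joint_efforts": joint torques, N m; "tool_pos": TCP position; "tool_rot": TCP orientation; "wrist_force": force on the tool from outside, world axes, zero at the start; "torque": the same for the moment, N m; "gripper_width": finger opening in m.
Only numpy, scipy, OpenCV 4.12 (cv2) and the standard library are available. Lean on these libraries where they do the work, as an engineer would, in place of code of your own. Each camera call takes 0.05 s, during which the arm holds its last target. There are 200 camera calls.

TASK

Put the saw station's fittings back: set the green stop block, the orange dust-port cap and the brass bar each squarely inside the blue silhouette of its own shape on the shadow boards, and slide the crank onto the gearbox's flatted shaft until its hub sits fully down on the box, the crank pointing either way. Set things down gently without dropping them, and do not knock or push away the glue bottle and the pencil pot.

Things in the scene. Friction and masses are not known exactly. Their poses are not given: they have to be found in the camera images.
- block_mid (a point): Stop block of the saw fence: green plastic box with one narrow black stripe round it near one end, 64 (x) x 36 (y) x 34 mm (z), with a steel thumbscrew 16 mm across and 12 mm tall on its top. Loose, stands on the bench. The point is the centre of the box, 17 mm above its underside; x along its length, z up.
- cap_mid (a point): Dust-port cap: orange plastic disc with a black top centre, 50 mm in diameter, 32 mm tall, lying flat. Loose. The point is its centre, 16 mm above its underside; z up.
- bar_mid (a point): Brass setting bar, 100 (x) x 16 (y) x 25 mm (z). Loose, lies on the bench. The point is its centre, 12.5 mm above its underside; x along its length, z up.
- crank_hub (a point): Lift crank, loose: dark steel hub 40 (x) x 36 (y) x 34 mm, slot 22 (x) x 14 mm (y) right through it vertically; black arm along +x, 20 mm up, to a red upright handle (18 mm across, 70 mm from the axis, top 62 mm up); steel ball 28 mm across 33 mm out at -x balances it, so carry it by the hub's free y faces. Point: centre of hub and slot, 17 mm above the underside it stands on; z up.
- board_rect_top (a point): Shadow board of the stop block: plain plywood shadow board, 76 (x) x 120 (y) x 12 mm, fixed to the bench, with a painted blue silhouette at its centre: a broad rectangle 70 mm long (along y) and 42 mm wide (along x). The point is the centre of the silhouette, on the board's top face, 12 mm above the bench; z up.
- board_round_top (a point): Shadow board of the cap: plain plywood shadow board, 76 (x) x 120 (y) x 12 mm, fixed to the bench, with a painted blue silhouette at its centre: a disc 56 mm in diameter. The point is the centre of the silhouette, on the board's top face, 12 mm above the bench; z up.
- board_long_top (a point): Shadow board of the brass bar: plain plywood shadow board, 76 (x) x 120 (y) x 12 mm, fixed to the bench, with a painted blue silhouette at its centre: a narrow strip 105 mm long (along y) and 21 mm wide (along x). The point is the centre of the silhouette, on the board's top face, 12 mm above the bench; z up.
- shaft_foot (a point): Lift gearbox, fixed: grey box 100 (x) x 84 (y) x 40 mm tall, upright brass shaft at its top's centre. The shaft does not turn; it has flats: 18 (x) x 10 mm (y), 20 mm tall, then a 14 x 6 mm tip 6 mm tall. Point: centre of the shaft's foot, on the box's top, 40 mm above the bench; z up. The crank's slot goes over it, crank x along shaft x either way, hub flat on the box.
- glue_mid (a point): Yellow glue bottle with a red cap, 48 mm in diameter, 110 mm tall, standing loose among the work: leave it alone. The point is its middle, 55 mm above the bench; z up.
- pot_mid (a point): Steel pot of pencils, 64 mm in diameter, rim 70 mm and pencils to about 120 mm above the bench, standing loose among the boards: leave it alone. The point is 35 mm above the bench; z up.
Mind the look-alikes: they are no part of the job. Of the things shaped like the part that bears block_mid, the green one is meant.

How it is judged:
At the end, for the whole second after the job is handed in: Block, cap and bar rest flat on the board of their own silhouette, within 12 mm of its centre, block and bar within 0.25 rad of its length; the crank hub is on the shaft, within 5 mm of its axis, within 3.5 mm of fully down, within 0.3 rad of its x, level; all four at rest (horizontal distance between block_mid and board_rect_top below 0.012 m and z of block_mid in the frame of board_rect_top between 0.013 and 0.021 m and angle between each of block_mid, cap_mid, bar_mid, crank_hub's own z axis and vertical below 0.1 rad and angle between the x axis of block_mid and the y axis of board_rect_top, either way round below 0.25 rad and linear speed of each of block, cap, bar, crank below 0.02 m/s and horizontal distance between cap_mid and board_round_top below 0.012 m and z of cap_mid in the frame of board_round_top between 0.012 and 0.02 m and horizontal distance between bar_mid and board_long_top below 0.012 m and z of bar_mid in the frame of board_long_top between 0.0085 and 0.0165 m and angle between the x axis of bar_mid and the y axis of board_long_top, either way round below 0.25 rad and horizontal distance between crank_hub and shaft_foot below 0.005 m and z of crank_hub in the frame of shaft_foot below 0.0205 m and angle between the x axis of crank_hub and the x axis of shaft_foot, either way round below 0.3 rad); the robot touches nothing.
It fails at once if a fitting is dropped: it falls free, touching nothing, faster than 0.7 m/s ((contact force between block and anything else below 0.01 N and linear speed of block above 0.7 m/s) or (contact force between cap and anything else below 0.01 N and linear speed of cap above 0.7 m/s) or (contact force between bar and anything else below 0.01 N and linear speed of bar above 0.7 m/s) or (contact force between crank and anything else below 0.01 N and linear speed of crank above 0.7 m/s)).
It fails at once if the glue bottle is pushed more than 30 mm or knocked over (distance of glue_mid from where it was at the start of the episode above 0.03 m or angle between glue_mid's own z axis and vertical above 0.5 rad).
It fails at once if the pencil pot is pushed more than 30 mm or knocked over (distance of pot_mid from where it was at the start of the episode above 0.03 m or angle between pot_mid's own z axis and vertical above 0.5 rad).
It also fails if it takes over 128 s, if anything falls off the work surface, if the arm or the gripper's body presses on something with over 40 N, if the wrist force passes 120 N, or if a joint passes its speed limit or range.

## Working session

There is one attempt and no reset: what is moved stays moved. The work goes in short steps, Python scripts to look and compute and a tool call to move; the robot and the scene stay as the last step left them, time stands still between calls to the robot, and variables do not carry over. Pictures are saved under pics/ and viewed, about 12 in all and at most 16, crops included, and the job is handed in when it is done.

Besides the shell and the picture viewer there is one more tool, called after "Request:" in YAML: its name, and indented under it one key for each argument. carry_out: Moves the arm, as the interface text tells. Its arguments: {"type":"object","properties":{"xyz":{"type":"array"},"roll":{"type":"array"},"jaw":{"type":"array"},"newtons":{"type":"number"}},"required":["xyz","roll","jaw"]}

```bash
ls; mkdir -p pics; cat > h.py <<'E'
import numpy as np, cv2
from scipy.spatial.transform import Rotation as R
from cell import bot
def rot(o):
    o=np.array(o,float)
    if o.shape==(3,3): return o
    return R.from_euler('xyz',o).as_matrix() if o.size==3 else R.from_quat(o).as_matrix()
def snap(name):
    o=bot.get_obs(); c=bot.camera(name)
    if name=='wrist':
        T=np.eye(4);T[:3,:3]=rot(o['tool_rot']);T[:3,3]=o['tool_pos']
        c['T']=T@np.array(c['T_tool_cam'])
    else:
        T=np.eye(4);T[:3,:3]=rot(c['orientation']);T[:3,3]=c['position'];c['T']=T
    c['fish']=name=='wrist'
    return c
def ray(c,u,v):
    x=(u-c['cx'])/c['fx'];y=(v-c['cy'])/c['fy']
    if c['fish']:
        r=np.hypot(x,y)+1e-12;d=np.array([np.sin(r)*x/r,np.sin(r)*y/r,np.cos(r)])
    else: d=np.array([x,y,1.])
    return c['T'][:3,3],c['T'][:3,:3]@d
def at(c,u,v,z):
    p,d=ray(c,u,v);return p+d*(z-p[2])/d[2]
def proj(c,P):
    q=np.linalg.inv(c['T'])@np.append(P,1);q=q[:3]
    if c['fish']:
        r=np.hypot(q[0],q[1])+1e-12;t=np.arctan2(r,q[2]);return c['cx']+c['fx']*t*q[0]/r,c['cy']+c['fy']*t*q[1]/r
    return c['cx']+c['fx']*q[0]/q[2],c['cy']+c['fy']*q[1]/q[2]
E
python3 - <<'E'
from h import *
import pickle
o=bot.get_obs();print(o,bot.tcp_to_tips)
for n in('scene','top','wrist'):
    c=snap(n);cv2.imwrite(f'pics/{n}0.png',c['color']);pickle.dump(c,open(n+'0.pkl','wb'));print(n,c['fx'],c['cx'],c['cy'],c['T'].round(3).tolist())
E
```

```text
pics
{'clock': 0.0, 'qpos': array([-1.30634672e+00,  3.78076331e-01,  7.96273524e-02,  1.27440202e+00,
       -1.46655274e-05,  1.46052325e+00]), 'joint_vel': array([ 3.08606473e-04,  1.04106460e-03, -1.48395699e-03, -1.13224390e-05,
       -1.94121676e-03,  2.22617724e-03]), 'joint_efforts': array([-1.59415340e-03, -4.63599873e+01,  2.69878417e+01,  2.08766665e-02,
       -1.26287423e-04, -4.24022289e-06]), 'tool_pos': array([ 0.21031051, -0.53448898,  0.24735383]), 'tool_rot': array([-3.14138111e+00,  2.04380328e-03, -1.19607341e+00]), 'wrist_force': array([0.63590058, 1.31122675, 0.22787496]), 'torque': array([-0.0235463 ,  0.04527453,  0.05513808]), 'gripper_width': 0.08514151641364645} 0.017
scene 609.9780830532128 312.3354237364156 232.51509596609284 [[0.693, 0.528, -0.491, 1.198], [0.721, -0.492, 0.488, -0.732], [0.015, -0.692, -0.721, 1.145], [0.0, 0.0, 0.0, 1.0]]
top 555.3172598978649 318.6970118636489 241.4181969503513 [[-0.024, -0.994, 0.105, 0.335], [-1.0, 0.026, 0.018, 0.004], [-0.02, -0.105, -0.994, 1.264], [0.0, 0.0, 0.0, 1.0]]
wrist 371.64829954431775 325.34404615234905 232.50318184558 [[0.366, -0.887, -0.281, 0.282], [-0.931, -0.35, -0.108, -0.507], [-0.003, 0.301, -0.954, 0.373], [0.0, 0.0, 0.0, 1.0]]
```

View pics/top0.png

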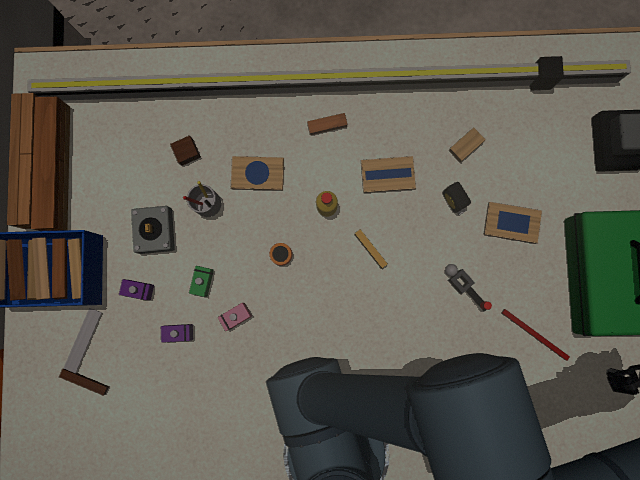

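View pics/scene0.png

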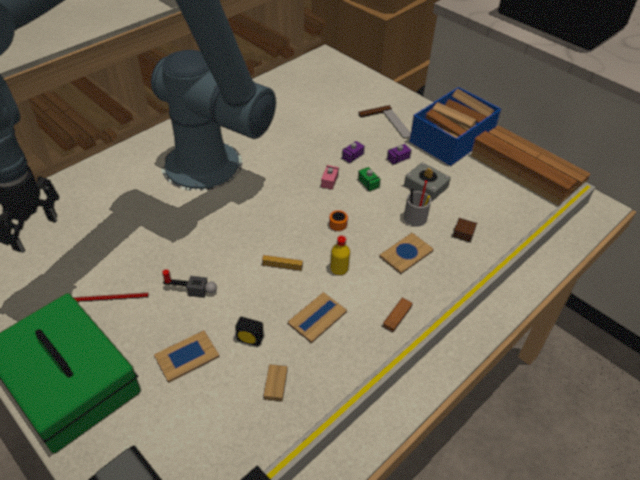

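Top view: the green block is at (201,281), with purple look-alikes at (136,289) and (176,333) and a pink one at (235,317). The cap is at (281,254), the bar at (371,249) with a rival wood/brown stick at (327,124), and the crank hub at (460,281). The boards are round (257,173), long (388,174) and rect (514,222). The gearbox shaft is at (150,229), glue at (327,203) and pot at (203,200).

```bash
cat > m.py <<'E'
from h import *
def mask(c,box,lo,hi):
    x0,y0,x1,y1=box; hsv=cv2.cvtColor(c['color'],cv2.COLOR_BGR2HSV)
    m=cv2.inRange(hsv,np.array(lo),np.array(hi)); k=np.zeros_like(m);k[y0:y1,x0:x1]=m[y0:y1,x0:x1];return k
def rect(c,m,z,close=3):
    m=cv2.morphologyEx(m,cv2.MORPH_CLOSE,np.ones((close,close)))
    ct=max(cv2.findContours(m,cv2.RETR_EXTERNAL,cv2.CHAIN_APPROX_NONE)[0],key=cv2.contourArea)[:,0].astype(float)
    P=np.array([at(c,u,v,z)[:2] for u,v in ct])
    (x,y),(w,h),a=cv2.minAreaRect((P*1000).astype(np.float32))
    if w<h: w,h,a=h,w,a+90
    a=np.deg2rad(a); a=(a+np.pi/2)%np.pi-np.pi/2
    return np.round([x/1000,y/1000,w/1000,h/1000,a],4),ct.mean(0).round(1),len(ct)
E
python3 - <<'E'
from m import *
import pickle
c=pickle.load(open('top0.pkl','rb'))
hsv=cv2.cvtColor(c['color'],cv2.COLOR_BGR2HSV)
for n,(u,v) in dict(g=(200,280),cap=(273,248),bar=(371,249),b=(514,222),board=(500,235),bench=(420,220),glue=(322,208),wood=(326,124),box=(140,243),boxside=(153,253),hub=(456,290)).items(): print(n,hsv[v,u],hsv[v+2,u+2])
for n,b,lo,hi,z in [('block',(185,262,218,300),(45,80,40),(80,255,255),.034),('cap',(265,240,298,270),(5,150,60),(20,255,255),.032),('bar',(350,222,392,275),(15,110,90),(30,255,255),.025),
 ('rnd',(230,150,290,195),(100,80,30),(125,255,255),.012),('lng',(355,150,420,200),(100,80,30),(125,255,255),.012),('rct',(480,195,550,250),(100,80,30),(125,255,255),.012),
 ('Brnd',(225,145,290,200),(8,60,90),(28,255,255),.012),('Blng',(355,145,425,200),(8,60,90),(28,255,255),.012),('Brct',(478,195,550,250),(8,60,90),(28,255,255),.012),
 ('glue',(310,185,345,220),(20,150,60),(35,255,255),.055),('gear',(128,200,178,262),(0,0,85),(180,40,140),.04)]:
    m=mask(c,b,lo,hi)
    if n[0]=='B': m=cv2.morphologyEx(m,cv2.MORPH_CLOSE,np.ones((9,9)))
    try: print(n,*rect(c,m,z))
    except Exception as e: print(n,'none')
for n,u,v,z in [('ped/hub',460,281,.034),('ball',452,270,.03),('handle',487,306,.062),('shaft',150,228,.066),('pot',203,200,.07),('pot base',203,200,.0)]: print(n,at(c,u,v,z).round(3))
I=c['color'];a=cv2.resize(I[180:320,120:260],(400,400),interpolation=cv2.INTER_CUBIC);b=cv2.resize(I[250:320,435:505],(400,400),interpolation=cv2.INTER_CUBIC)
cv2.imwrite('pics/crop1.png',np.hstack([a,b]))
E
```

```text
g [ 13  15 118] [30 18 42]
cap [ 13 178 139] [40 34 45]
bar [ 18 147 130] [ 18 149 127]
b [110 104  71] [109 111  71]
board [ 16 117 124] [13 74 48]
bench [ 22  30 129] [ 23  25 130]
glue [ 23 152 104] [ 22 148 102]
wood [ 12 138 105] [ 12 143 102]
box [15 12 83] [18 15 84]
boxside [15 39 79] [ 23  29 139]
hub [25 34 82] [25 21 72]
block [ 0.3839  0.2895  0.0628  0.0413 -0.2476] [200.8 281.2] 91
cap [0.4403 0.1124 0.0476 0.0457 0.7653] [280.3 253.6] 59
bar [ 0.4481 -0.0896  0.0983  0.0148  0.6331] [370.6 248.2] 77
rnd [ 0.6322  0.1647  0.0519  0.0508 -0.0142] [256.8 172.2] 65
lng [ 0.6202 -0.1364  0.1021  0.0198 -1.5237] [388.2 173.4] 103
rct [ 0.5008 -0.4145  0.0683  0.0407  1.3748] [513.5 221.9] 92
Brnd [0.6315 0.1656 0.1191 0.0755 1.517 ] [256.9 172.2] 162
Blng [ 0.6199 -0.1358  0.1194  0.0756 -1.5236] [387.9 173.6] 164
Brct [ 0.5007 -0.4137  0.1194  0.0753  1.3743] [513.1 222.1] 165
glue [ 0.552   0.0069  0.0439  0.0426 -0.8198] [326.3 201. ] 55
gear [0.4994 0.3972 0.1408 0.1109 0.0031] [152.5 230.5] 220
ped/hub [ 0.37  -0.283  0.034]
ball [ 0.395 -0.267  0.03 ]
handle [ 0.314 -0.331  0.062]
shaft [0.501 0.394 0.066]
pot [0.559 0.276 0.07 ]
pot base [0.572 0.292 0.   ]
```

View pics/crop1.png

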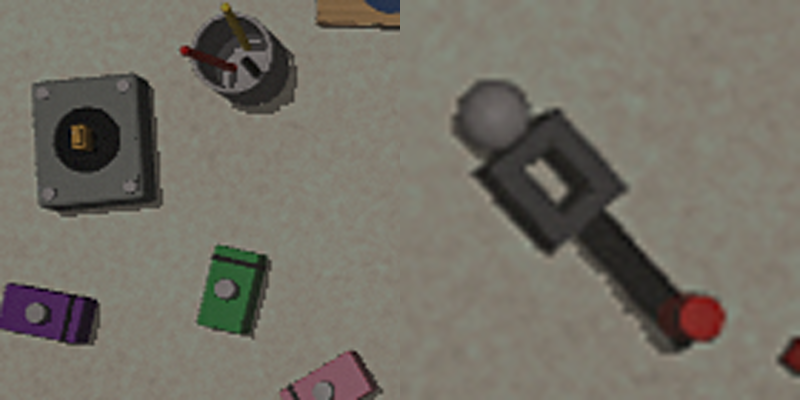

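Everything agrees with the given sizes: boards 119x75 mm, bar 98x15 mm, and handle at 74 mm from the hub. The crop shows the green block as the only green one, with a single stripe and a thumbscrew. The crank comes first because it needs the tightest fit.

Request:
carry_out:
  xyz:
    - [0.16,0.252,-0.1]
    - [0.16,0.252,-0.1]
    - [0.16,0.252,-0.1]
    - [0.16,0.252,-0.1]
    - [0.16,0.252,-0.1]
    - [0.16,0.252,-0.1]
    - [0.16,0.252,-0.1]
    - [0.16,0.252,-0.1]
  roll: [0.336,0.336,0.336,0.336,0.336,0.336,0.336,0.336]
  jaw: [1,1,1,1,1,1,1,1]
  newtons: 40

```text
clock: 0.82
tool_pos: [0.3707, -0.2789, 0.1467]
tool_rot: [-3.141, 0.003, -0.857]
wrist_force: [-0.0, -0.3, 0.5]
gripper_width: 0.085
```

```bash
python3 - <<'E'
from h import *
import pickle
o=bot.get_obs();print(o['tool_pos'].round(4),o['tool_rot'].round(3))
c=snap('wrist');cv2.imwrite('pics/w1.png',c['color']);pickle.dump(c,open('w1.pkl','wb'))
print(proj(c,[.37,-.283,.034]))
E
```

```text
[ 0.3707 -0.2789  0.1467] [-3.141e+00  3.000e-03 -8.570e-01]
(np.float64(329.89894533606235), np.float64(239.73943862004285))
```

View pics/w1.png

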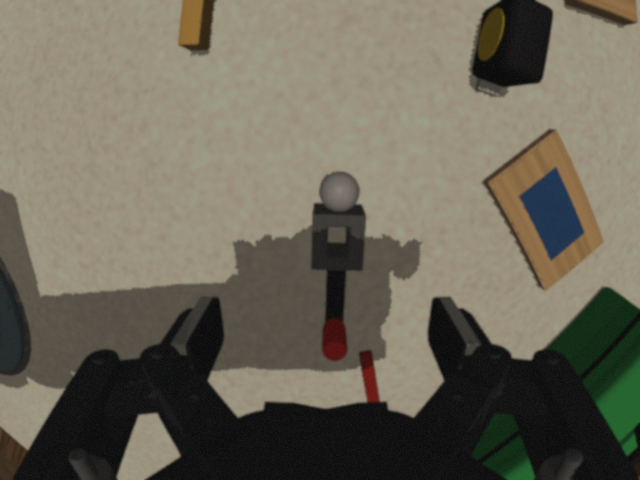

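```bash
python3 - <<'E'
from h import *
import pickle
c=pickle.load(open('w1.pkl','rb'))
cv2.imwrite('pics/crop2.png',cv2.resize(cv2.convertScaleAbs(c['color'][160:370,285:395],alpha=1.8),None,fx=2.8,fy=2.8,interpolation=cv2.INTER_CUBIC))
# predicted corners
h=np.array([.37,-.283]);a=-2.43
for z in(.034,0):
  print(z,[tuple(np.round(proj(c,[*(h+R.from_euler('z',a).as_matrix()[:2,:2]@[sx,sy]),z]),0)) for sx,sy in((.02,.018),(.02,-.018),(-.02,-.018),(-.02,.018))])
E
```

```text
0.034 [(np.float64(356.0), np.float64(267.0)), (np.float64(304.0), np.float64(267.0)), (np.float64(303.0), np.float64(211.0)), (np.float64(357.0), np.float64(211.0))]
0 [(np.float64(352.0), np.float64(250.0)), (np.float64(306.0), np.float64(250.0)), (np.float64(306.0), np.float64(200.0)), (np.float64(354.0), np.float64(200.0))]
```

View pics/crop2.png

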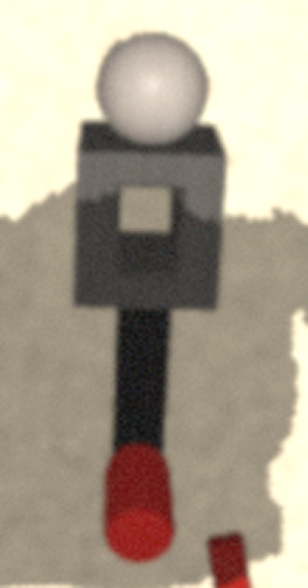

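```bash
python3 - <<'E'
from h import *
import pickle
c=pickle.load(open('w1.pkl','rb'))
C=[at(c,*p,.034) for p in((312.9,213.6),(365.4,214.3),(362.5,269.6),(311.8,268.9))]
hd=at(c,334.6,351,.062);m=np.mean(C,0)
print(m.round(4),hd.round(4),[np.linalg.norm(C[i]-C[(i+1)%4]).round(4) for i in range(4)])
d=(hd-m)[:2];print(np.linalg.norm(d),np.arctan2(d[1],d[0])); d=(C[2]+C[3]-C[0]-C[1])[:2];print(np.arctan2(d[1],d[0]))
d=(C[1]-C[0])[:2];print('jaw',np.arctan2(d[1],d[0]))
E
```

```text
[ 0.3723 -0.2885  0.034 ] [ 0.3184 -0.3321  0.062 ] [np.float64(0.0349), np.float64(0.0398), np.float64(0.0354), np.float64(0.0397)]
0.06938629302162037 -2.4609464893984176
-2.4517793526120895
jaw -0.8689391148230641
```

Request:
carry_out:
  xyz:
    - [0.001,-0.0055,-0.04]
    - [0.001,-0.0055,-0.08]
    - [0.001,-0.0055,-0.11]
    - [0.001,-0.0055,-0.12]
    - [0.001,-0.0055,-0.122]
    - [0.001,-0.0055,-0.122]
    - [0.001,-0.0055,-0.122]
    - [0.001,-0.0055,-0.122]
  roll: [-0.03,-0.03,-0.03,-0.03,-0.03,-0.03,-0.03,-0.03]
  jaw: [1,1,1,1,1,1,1,1]

```text
clock: 1.53
tool_pos: [0.3725, -0.2898, 0.0277]
tool_rot: [-3.141, -0.003, -0.89]
wrist_force: [-0.3, -0.2, 0.7]
gripper_width: 0.0855
```

Request:
carry_out:
  xyz:
    - [0,0.001,0]
    - [0,0.001,0]
    - [0,0.001,0]
    - [0,0.001,0]
    - [0,0.001,0]
    - [0,0.001,0]
    - [0,0.001,0]
    - [0,0.001,0]
  roll: [0,0,0,0,0,0,0,0]
  jaw: [0.2,0.2,0.2,0.2,0.2,0.2,0.2,0.2]
  newtons: 60

```text
clock: 2.2
tool_pos: [0.3719, -0.288, 0.027]
tool_rot: [-3.142, -0.001, -0.89]
wrist_force: [-0.9, 0.8, 5.4]
gripper_width: 0.035
```

Request:
carry_out:
  xyz:
    - [0,0,0.015]
    - [0,0,0.04]
    - [0,0,0.08]
    - [0.005,0.015,0.115]
    - [0.012,0.045,0.14]
    - [0.022,0.08,0.155]
    - [0.032,0.115,0.17]
    - [0.042,0.15,0.18]
  roll: [0,0,0,0.1,0.2,0.3,0.42,0.54]
  jaw: [0.2,0.2,0.2,0.2,0.2,0.2,0.2,0.2]

```text
clock: 2.87
tool_pos: [0.4139, -0.1364, 0.2079]
tool_rot: [3.142, -0.002, -0.345]
wrist_force: [1.3, -0.9, -1.6]
gripper_width: 0.0348
```

Request:
carry_out:
  xyz:
    - [0.01,0.036,0.01]
    - [0.022,0.074,0.015]
    - [0.035,0.112,0.015]
    - [0.048,0.15,0.015]
    - [0.06,0.188,0.015]
    - [0.072,0.226,0.015]
    - [0.084,0.264,0.015]
    - [0.096,0.302,0.015]
  roll: [0.12,0.24,0.36,0.48,0.6,0.72,0.84,0.96]
  jaw: [0.2,0.2,0.2,0.2,0.2,0.2,0.2,0.2]

```text
clock: 3.53
tool_pos: [0.5092, 0.1664, 0.2209]
tool_rot: [-3.141, 0.001, 0.616]
wrist_force: [1.1, -0.0, -2.3]
gripper_width: 0.0346
```

Request:
carry_out:
  xyz:
    - [0.01,0.036,0]
    - [0.022,0.074,0]
    - [0.034,0.112,0]
    - [0.046,0.15,0]
    - [0.058,0.188,0]
    - [0.068,0.215,0]
    - [0.07,0.225,0]
    - [0.07,0.226,0]
  roll: [0.12,0.24,0.36,0.48,0.6,0.72,0.84,0.96]
  jaw: [0.2,0.2,0.2,0.2,0.2,0.2,0.2,0.2]

```text
clock: 4.2
tool_pos: [0.5791, 0.3933, 0.2192]
tool_rot: [-3.14, 0.0, 1.579]
wrist_force: [0.5, 0.4, -2.3]
gripper_width: 0.035
```

```bash
python3 - <<'E'
from h import *
import pickle
o=bot.get_obs();print(o['tool_pos'].round(4),o['tool_rot'].round(3),o['gripper_width'],abs(o['joint_vel']).max())
c=snap('wrist');cv2.imwrite('pics/w2.png',cv2.convertScaleAbs(c['color'],alpha=1.5));pickle.dump(c,open('w2.pkl','wb'))
E
```

```text
[0.5791 0.3933 0.2192] [-3.14   0.     1.579] 0.03495160733939838 1.4198432574387387
```

View pics/w2.png

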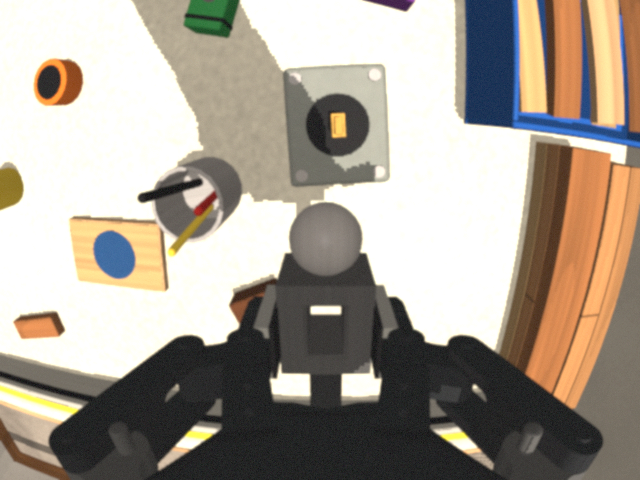

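```bash
python3 - <<'E'
from m import *
import pickle
o=bot.get_obs();print(o['tool_pos'].round(4),o['tool_rot'].round(3),abs(o['joint_vel']).max())
c=snap('wrist');pickle.dump(c,open('w3.pkl','wb'))
hsv=cv2.cvtColor(c['color'],cv2.COLOR_BGR2HSV);print(hsv[90,300],hsv[50,330],hsv[125,338],hsv[120,318],c['T'][:3,3])
I=c['color']
a=cv2.resize(cv2.convertScaleAbs(I[50:200,270:400],alpha=1.5),None,fx=4,fy=4,interpolation=cv2.INTER_CUBIC)
cv2.imwrite('pics/crop3.png',a)
m=mask(c,(320,105,358,148),(10,110,60),(30,255,255))
for z in(.066,.06,.04):print('shaft',z,rect(c,m,z))
E
```

```text
[0.579  0.3921 0.2195] [-3.140e+00  1.000e-03  1.582e+00] 0.28515211008007857
[26 23 79] [ 25  42 206] [ 18 161 182] [ 0 20 26] [0.50255891 0.39129952 0.34518034]
shaft 0.066 (array([0.506 , 0.4021, 0.0196, 0.0119, 0.0179]), array([339.9, 124.8]), 75)
shaft 0.06 (array([0.5061, 0.4024, 0.02  , 0.0121, 0.0179]), array([339.9, 124.8]), 75)
shaft 0.04 (array([0.5063, 0.4031, 0.0214, 0.013 , 0.0179]), array([339.9, 124.8]), 75)
```

View pics/crop3.png

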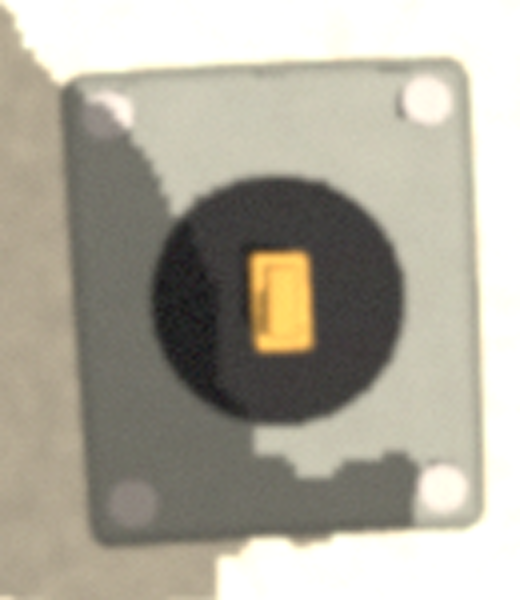

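```bash
python3 - <<'E'
from h import *
import pickle
c=pickle.load(open('w3.pkl','rb'))
f=lambda x,y:(270+x/4,50+y/4)
S=np.array([at(c,*f(*p),.041)[:2] for p in((108,112),(428,100),(442,487),(133,502))])
print(S.round(4).tolist(),S.mean(0),at(c,*f(278.5,300),.04))
d=S[3]-S[0]+S[2]-S[1];print('xang',np.arctan2(d[1],d[0]));d=S[1]-S[0]+S[2]-S[3];print('yang',np.arctan2(d[1],d[0])-np.pi/2)
print('tip',at(c,*f(288,302),.066))
# in-hand hub
o=bot.get_obs();print(o['tool_pos'],o['tool_rot'])
z=.2195+.007
for p in((325,240),): print('ball',at(c,*p,.2195-.01))
I=c['color'][190:400,250:400]
cv2.imwrite('pics/crop4.png',cv2.resize(cv2.convertScaleAbs(I,alpha=3),None,fx=2.8,fy=2.8,interpolation=cv2.INTER_CUBIC))
T=o['tool_pos']
print([tuple(np.round(proj(c,T+np.array([x,y,.007])),1)) for x in(-.02,-.011,.011,.02) for y in(-.018,-.007,.007,.018)])
E
```

```text
[[0.4679, 0.3681], [0.4641, 0.4324], [0.5442, 0.4374], [0.5483, 0.3735]] [0.50612089 0.40284953] [0.50634304 0.40284061 0.04      ]
xang 0.06442038226691825
yang 0.061663618735694925
tip [0.50636324 0.40362536 0.066     ]
[0.57900672 0.39110251 0.21984424] [-3.13977526e+00  1.02339165e-03  1.57104059e+00]
ball [0.54788    0.39162826 0.2095    ]
[(np.float64(272.3), np.float64(284.7)), (np.float64(303.2), np.float64(285.3)), (np.float64(343.0), np.float64(285.7)), (np.float64(374.0), np.float64(285.8)), (np.float64(273.4), np.float64(307.0)), (np.float64(303.6), np.float64(307.7)), (np.float64(342.3), np.float64(308.1)), (np.float64(372.4), np.float64(308.0)), (np.float64(276.4), np.float64(355.6)), (np.float64(304.5), np.float64(356.4)), (np.float64(340.5), np.float64(356.8)), (np.float64(368.6), np.float64(356.5)), (np.float64(277.6), np.float64(373.2)), (np.float64(304.9), np.float64(374.0)), (np.float64(339.8), np.float64(374.4)), (np.float64(367.0), np.float64(374.1))]
```

View pics/crop4.png

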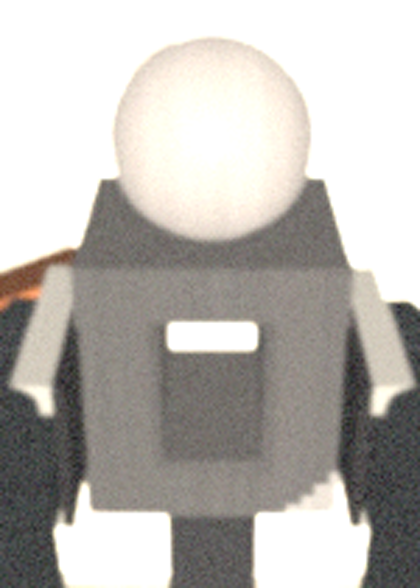

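```bash
python3 - <<'E'
from m import *
import pickle
o=bot.get_obs();print(o['tool_pos'].round(4),o['tool_rot'].round(3),abs(o['joint_vel']).max())
c=snap('wrist');pickle.dump(c,open('w4.pkl','wb'))
def screws(c,box,z,vmin=150):
    g=cv2.GaussianBlur(cv2.cvtColor(c['color'],cv2.COLOR_BGR2GRAY),(3,3),0)
m=mask(c,(320,105,362,148),(10,110,60),(30,255,255));print('shaft .06',rect(c,m,.06))
k=mask(c,(300,85,380,165),(0,0,0),(180,255,42)) | m
k=cv2.morphologyEx(k,cv2.MORPH_OPEN,np.ones((5,5)))
ct=max(cv2.findContours(k,0,2)[0],key=cv2.contourArea);e=cv2.fitEllipse(ct);print(e,at(c,*e[0],.04))
t=snap('top');print(cv2.imwrite('pics/top1.png',t['color']))
m=mask(t,(135,215,165,245),(10,100,60),(30,255,255));print('top shaft',rect(t,m,.06))
k=mask(t,(135,212,172,248),(0,0,0),(180,255,55))|m;ct=max(cv2.findContours(k,0,2)[0],key=cv2.contourArea);e=cv2.fitEllipse(ct);print(e,at(t,*e[0],.04))
E
```

```text
[0.579  0.3911 0.2198] [-3.140e+00  1.000e-03  1.571e+00] 0.10093844416595535
shaft .06 (array([0.5063, 0.4021, 0.02  , 0.0121, 0.0089]), array([340.2, 124.7]), 75)
((318.1890563964844, 129.6070556640625), (16.91599464416504, 42.713523864746094), 167.8071746826172) [0.51035407 0.38513944 0.04      ]
True
top shaft (array([0.5033, 0.4016, 0.0159, 0.0111, 0.0092]), array([147. , 227.5]), 22)
((168.13507080078125, 228.94635009765625), (31.96082878112793, 59.1368293762207), 95.77655792236328) [0.50153316 0.36171765 0.04      ]
```

Request:
carry_out:
  xyz:
    - [-0.037,0.006,0]
    - [-0.073,0.0115,0]
    - [-0.073,0.0115,-0.03]
    - [-0.073,0.0115,-0.06]
    - [-0.073,0.0115,-0.09]
    - [-0.073,0.0115,-0.11]
    - [-0.073,0.0115,-0.11]
    - [-0.073,0.0115,-0.11]
  roll: [0.055,0.055,0.055,0.055,0.055,0.055,0.055,0.055]
  jaw: [0.2,0.2,0.2,0.2,0.2,0.2,0.2,0.2]

```text
clock: 5.07
tool_pos: [0.5054, 0.4005, 0.1106]
tool_rot: [-3.139, 0.002, 1.623]
wrist_force: [0.2, 0.5, -0.6]
gripper_width: 0.0347
```

```bash
python3 - <<'E'
from h import *
import pickle
bot.camera('top')
o=bot.get_obs();print(o['tool_pos'].round(4),o['tool_rot'].round(3),abs(o['joint_vel']).max())
c=snap('wrist');pickle.dump(c,open('w5.pkl','wb'))
s=snap('scene')
a=cv2.resize(cv2.convertScaleAbs(c['color'][150:400,220:430],alpha=2.5),(400,476))
b=cv2.resize(cv2.convertScaleAbs(s['color'][120:210,385:460],alpha=1.5),(397,476),interpolation=cv2.INTER_CUBIC)
cv2.imwrite('pics/c5.png',np.hstack([a,b]))
E
```

```text
[0.5068 0.4015 0.1123] [ 3.141 -0.     1.623] 0.04475830029388749
```

View pics/c5.png

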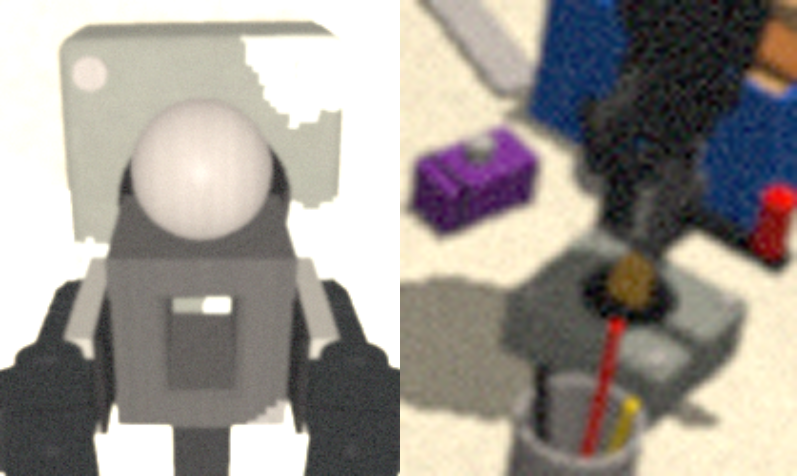

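```bash
python3 - <<'E'
from h import *
import pickle
c=pickle.load(open('w5.pkl','rb'))
f=lambda x,y:(220+x/1.905,150+y/1.904)
A=at(c,*f(122,185),.04);B=at(c,*f(291,185),.04);print(A,B,(A+B)/2)
for p in((62,45),(340,45),(73,200),(340,200),(90,73)):print(p,at(c,*f(*p),.04).round(4))
H=[at(c,*f(*p),.1123+.007)for p in((106,259),(297,259),(289,424),(120,424))];print(np.mean(H,0),np.round(H,4).tolist(),'ball',at(c,*f(202,169),.1023))
o=bot.get_obs();print(o['tool_pos'],o['tool_rot'])
E
```

```text
[0.50222393 0.3777568  0.04      ] [0.49962283 0.42809685 0.04      ] [0.50092338 0.40292682 0.04      ]
(62, 45) [0.4609 0.3595 0.04  ]
(340, 45) [0.4568 0.4386 0.04  ]
(73, 200) [0.5079 0.3629 0.04  ]
(340, 200) [0.5037 0.4436 0.04  ]
(90, 73) [0.4688 0.3678 0.04  ]
[0.50693974 0.4019083  0.1193    ] [[0.4882, 0.3828, 0.1193], [0.4864, 0.4183, 0.1193], [0.5257, 0.4211, 0.1193], [0.5275, 0.3854, 0.1193]] ball [0.47524312 0.40004486 0.1023    ]
[0.50802991 0.40244332 0.11380334] [ 3.13809097e+00 -2.07007728e-03  1.62377298e+00]
```

Request:
carry_out:
  xyz:
    - [-0.0005,0.001,0]
    - [-0.0005,0.001,0]
    - [-0.0005,0.001,-0.007]
    - [-0.0005,0.001,-0.014]
    - [-0.0005,0.001,-0.02]
    - [-0.0005,0.001,-0.025]
    - [-0.0005,0.001,-0.029]
    - [-0.0005,0.001,-0.029]
  roll: [0,0,0,0,0,0,0,0]
  jaw: [0.2,0.2,0.2,0.2,0.2,0.2,0.2,0.2]

```text
clock: 5.88
tool_pos: [0.5051, 0.4023, 0.0806]
tool_rot: [-3.139, 0.001, 1.625]
wrist_force: [-0.0, 0.1, -2.4]
gripper_width: 0.0347
```

Free so far: the hub underside is at about 54 mm, past the tip. I'll carry on down.

Request:
carry_out:
  xyz:
    - [0,0,-0.004]
    - [0,0,-0.007]
    - [0,0,-0.01]
    - [0,0,-0.012]
    - [0,0,-0.014]
    - [0,0,-0.015]
    - [0,0,-0.015]
    - [0,0,-0.015]
  roll: [0,0,0,0,0,0,0,0]
  jaw: [0.2,0.2,0.2,0.2,0.2,0.2,0.2,0.2]

```text
clock: 6.55
tool_pos: [0.506, 0.4029, 0.0674]
tool_rot: [3.141, -0.0, 1.625]
wrist_force: [-1.0, 1.0, -2.5]
gripper_width: 0.035
```

Request:
carry_out:
  xyz:
    - [0,0,-0.001]
    - [0,0,-0.002]
    - [0,0,-0.002]
    - [0,0,-0.002]
    - [0,0,-0.002]
    - [0,0,-0.002]
    - [0,0,-0.002]
    - [0,0,-0.002]
  roll: [0,0,0,0,0,0,0,0]
  jaw: [0.2,0.2,0.2,0.2,0.7,0.7,0.7,0.7]

```text
clock: 7.22
tool_pos: [0.5061, 0.403, 0.0653]
tool_rot: [3.141, -0.0, 1.625]
wrist_force: [0.0, -0.4, -0.4]
gripper_width: 0.0599
```

```bash
python3 - <<'E'
from h import *
c=snap('wrist');o=bot.get_obs();print(o['tool_pos'],o['wrist_force'],o['gripper_width'])
cv2.imwrite('pics/w6.png',cv2.convertScaleAbs(c['color'][100:440,150:500],alpha=2))
E
```

```text
[0.50604271 0.40290496 0.0652021 ] [0.28716989 0.37905027 0.46938168] 0.060221841571497944
```

View pics/w6.png

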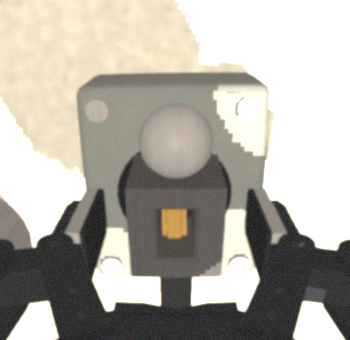

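The brass tip shows inside the slot, with the hub flat on the box and the fingers free. Next is the green block.

Request:
carry_out:
  xyz:
    - [0,0,0.03]
    - [0,0,0.07]
    - [-0.005,-0.005,0.1]
    - [-0.03,-0.027,0.11]
    - [-0.055,-0.05,0.11]
    - [-0.085,-0.077,0.11]
    - [-0.11,-0.1,0.11]
    - [-0.1225,-0.111,0.1]
  roll: [0,0,0,-0.08,-0.16,-0.24,-0.3,-0.3]
  jaw: [0.7,0.7,0.7,0.7,1,1,1,1]

```text
clock: 7.93
tool_pos: [0.381, 0.2899, 0.1665]
tool_rot: [3.141, 0.0, 1.323]
wrist_force: [-0.1, 0.1, -0.1]
gripper_width: 0.0855
```

```bash
python3 - <<'E'
from m import *
import pickle
bot.camera('top');bot.camera('top')
c=snap('wrist');pickle.dump(c,open('w7.pkl','wb'));o=bot.get_obs();print(o['tool_pos'],o['tool_rot'],abs(o['joint_vel']).max())
cv2.imwrite('pics/w7.png',cv2.convertScaleAbs(c['color'],alpha=1.7))
m=mask(c,(200,100,450,400),(45,80,30),(85,255,255))
print(rect(c,m,.034,9))
E
```

```text
[0.38221748 0.29099458 0.16496674] [-3.14050166e+00  8.93453773e-04  1.32475570e+00] 0.0886443825664794
(array([ 0.3836,  0.2936,  0.0675,  0.035 , -0.2477]), array([332.9, 231. ]), 259)
```

View pics/w7.png

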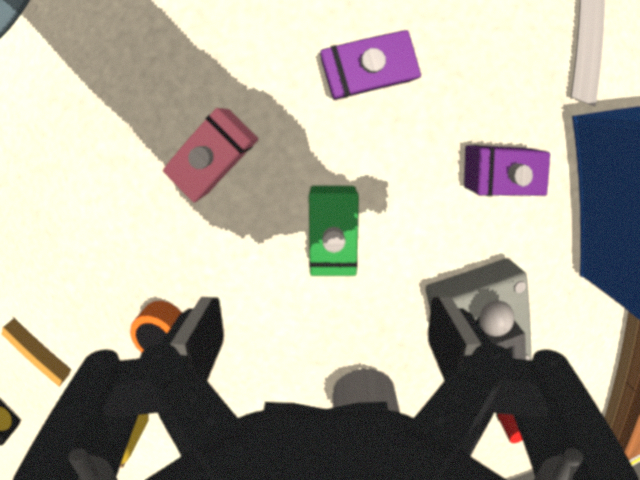

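Request:
carry_out:
  xyz:
    - [0.0015,0.0015,-0.04]
    - [0.0015,0.0015,-0.08]
    - [0.0015,0.0015,-0.115]
    - [0.0015,0.0015,-0.135]
    - [0.0015,0.0015,-0.14]
    - [0.0015,0.0015,-0.14]
    - [0.0015,0.0015,-0.14]
    - [0.0015,0.0015,-0.14]
  roll: [0,0,0,0,0,0,0,0]
  jaw: [1,1,1,1,1,0.8,0.6,0.5]

```text
clock: 8.75
tool_pos: [0.3872, 0.2948, 0.0271]
tool_rot: [3.139, -0.003, 1.325]
wrist_force: [-0.2, 0.1, -0.3]
gripper_width: 0.0515
```

Request:
carry_out:
  xyz:
    - [0,0,0]
    - [0,0,0]
    - [0,0,0]
    - [0,0,0]
    - [0,0,0]
    - [0,0,0.01]
    - [0,0,0.02]
    - [0,0,0.03]
  roll: [0,0,0,0,0,0,0,0]
  jaw: [0.2,0.2,0.2,0.2,0.2,0.2,0.2,0.2]

```text
clock: 9.42
tool_pos: [0.3851, 0.2934, 0.0563]
tool_rot: [3.141, -0.001, 1.325]
wrist_force: [-0.2, -0.2, -1.6]
gripper_width: 0.0353
```

Request:
carry_out:
  xyz:
    - [0,0,0.035]
    - [0,-0.005,0.075]
    - [0.006,-0.037,0.1]
    - [0.012,-0.075,0.115]
    - [0.018,-0.112,0.115]
    - [0.024,-0.15,0.115]
    - [0.03,-0.187,0.115]
    - [0.036,-0.225,0.115]
  roll: [0,0,-0.1,-0.2,-0.3,-0.4,-0.5,-0.6]
  jaw: [0.2,0.2,0.2,0.2,0.2,0.2,0.2,0.2]

```text
clock: 10.08
tool_pos: [0.4211, 0.0668, 0.1714]
tool_rot: [3.14, -0.002, 0.721]
wrist_force: [1.2, -0.1, -1.4]
gripper_width: 0.035
```

Request:
carry_out:
  xyz:
    - [0.006,-0.039,0]
    - [0.013,-0.079,0]
    - [0.019,-0.118,0]
    - [0.026,-0.158,0]
    - [0.032,-0.197,0]
    - [0.039,-0.237,0]
    - [0.045,-0.276,0]
    - [0.052,-0.316,0]
  roll: [-0.12,-0.24,-0.36,-0.48,-0.6,-0.72,-0.82,-0.92]
  jaw: [0.2,0.2,0.2,0.2,0.2,0.2,0.2,0.2]

```text
clock: 10.75
tool_pos: [0.4728, -0.2496, 0.171]
tool_rot: [3.142, -0.001, -0.2]
wrist_force: [0.0, -0.4, -0.9]
gripper_width: 0.0347
```

Request:
carry_out:
  xyz:
    - [0.006,-0.039,0]
    - [0.013,-0.079,0]
    - [0.019,-0.118,0]
    - [0.024,-0.15,0]
    - [0.027,-0.1665,-0.01]
    - [0.027,-0.1665,-0.04]
    - [0.027,-0.1665,-0.05]
    - [0.027,-0.1665,-0.05]
  roll: [0,0,0,0,0,0,0,0]
  jaw: [0.2,0.2,0.2,0.2,0.2,0.2,0.2,0.2]

```text
clock: 11.42
tool_pos: [0.4976, -0.4118, 0.1168]
tool_rot: [-3.137, 0.006, -0.195]
wrist_force: [-0.8, 0.9, -1.7]
gripper_width: 0.0351
```

```bash
python3 - <<'E'
from m import *
import pickle
bot.camera('top');bot.camera('top')
c=snap('wrist');pickle.dump(c,open('w8.pkl','wb'));o=bot.get_obs();print(o['tool_pos'],o['tool_rot'],abs(o['joint_vel']).max())
cv2.imwrite('pics/w8.png',cv2.convertScaleAbs(c['color'],alpha=1.7))
for n,lo,hi,z in(('blue',(100,80,25),(125,255,255),.012),('green',(45,80,25),(85,255,255),o['tool_pos'][2]+.008),('board',(8,60,70),(28,255,255),.012)):
    m=mask(c,(180,60,460,420),lo,hi)
    try: print(n,rect(c,m,z,9),cv2.boundingRect(m))
    except Exception as e: print(n,e)
E
```

```text
[ 0.50024741 -0.41344884  0.12151079] [ 3.14141914e+00 -4.99205710e-04 -1.94111031e-01] 0.020349290546061622
blue (array([ 0.5063, -0.394 ,  0.04  ,  0.0254, -0.1928]), array([330.5, 207.6]), 196) (300, 189, 62, 39)
green (array([ 0.498 , -0.4106,  0.0794,  0.0414,  1.3788]), array([323.2, 320.2]), 529) (200, 228, 177, 192)
board (array([ 0.5049, -0.4015,  0.0948,  0.0766,  1.3746]), array([334.9, 201.8]), 604) (271, 60, 121, 226)
```

View pics/w8.png

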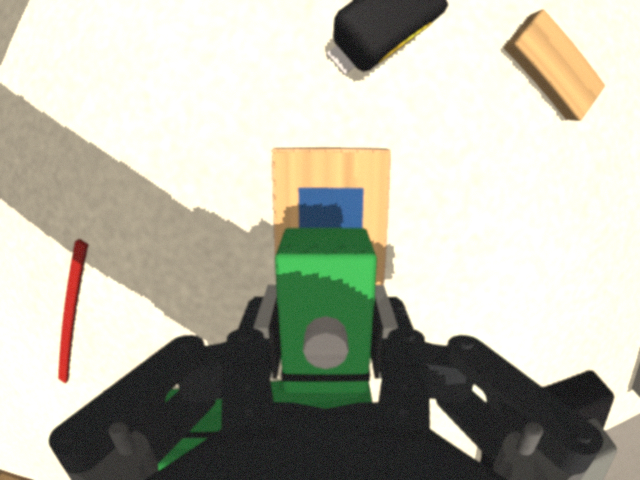

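```bash
python3 - <<'E'
from h import *
import pickle
c=pickle.load(open('w8.pkl','rb'));y=-.1945;t=np.array([np.sin(y),-np.cos(y)])
A,B=at(c,299.5,188,.012)[:2],at(c,362.5,188,.012)[:2];print('blue w',np.linalg.norm(A-B),(A+B)/2+.035*t)
A,B=at(c,273.5,149,.012)[:2],at(c,389.5,149.5,.012)[:2];print('board w',np.linalg.norm(A-B),(A+B)/2+.06*t,np.arctan2(*(B-A)[::-1]))
z=.1215+.034-.025
H=[at(c,*p,z)[:2] for p in((278,254),(375,255))];print('blk near',np.linalg.norm(H[0]-H[1]),np.mean(H,0)+.032*t)
E
```

```text
blue w 0.040366078097301944 [ 0.50246606 -0.41531771]
board w 0.07326891274702226 [ 0.50280263 -0.41515915] -0.1960706196191172
blk near 0.032441457478959226 [ 0.50008761 -0.41224652]
```

Request:
carry_out:
  xyz:
    - [0.002,-0.002,-0.03]
    - [0.002,-0.002,-0.055]
    - [0.002,-0.002,-0.068]
    - [0.002,-0.002,-0.075]
    - [0.002,-0.002,-0.08]
    - [0.002,-0.002,-0.083]
    - [0.002,-0.002,-0.084]
    - [0.002,-0.002,-0.084]
  roll: [0,0,0,0,0,0,0,0]
  jaw: [0.2,0.2,0.2,0.2,0.2,0.2,0.2,0.2]

```text
clock: 12.23
tool_pos: [0.503, -0.4166, 0.0388]
tool_rot: [3.14, -0.003, -0.195]
wrist_force: [-1.1, 2.0, 2.9]
gripper_width: 0.035
```

Request:
carry_out:
  xyz:
    - [0,0,-0.001]
    - [0,0,-0.001]
    - [0,0,-0.001]
    - [0,0,-0.001]
    - [0,0,-0.001]
    - [0,0,-0.001]
    - [0,0,0.02]
    - [0,0,0.05]
  roll: [0,0,0,0,0,0,0,0]
  jaw: [0.2,0.6,0.6,0.6,0.6,0.6,0.6,0.6]

```text
clock: 12.9
tool_pos: [0.4998, -0.414, 0.0832]
tool_rot: [-3.137, 0.006, -0.195]
wrist_force: [-0.1, -0.7, -0.7]
gripper_width: 0.0512
```

Request:
carry_out:
  xyz:
    - [0,0.01,0.03]
    - [-0.005,0.045,0.054]
    - [-0.012,0.085,0.064]
    - [-0.02,0.125,0.064]
    - [-0.026,0.165,0.064]
    - [-0.033,0.205,0.064]
    - [-0.04,0.245,0.064]
    - [-0.046,0.285,0.064]
  roll: [-0.1,-0.2,-0.3,-0.4,-0.5,-0.6,-0.7,-0.743]
  jaw: [0.6,0.7,0.8,0.8,0.8,0.8,0.8,0.8]

```text
clock: 13.57
tool_pos: [0.4552, -0.1294, 0.1504]
tool_rot: [-3.141, -0.0, -0.943]
wrist_force: [-0.4, 0.2, 0.4]
gripper_width: 0.0682
```

Request:
carry_out:
  xyz:
    - [-0.003,0.02,0]
    - [-0.006,0.042,0]
    - [-0.006,0.042,0]
    - [-0.006,0.042,-0.01]
    - [-0.006,0.042,-0.01]
    - [-0.006,0.042,-0.01]
    - [-0.006,0.042,-0.01]
    - [-0.006,0.042,-0.01]
  roll: [0,0,0,0,0,0,0,0]
  jaw: [0.8,0.8,0.8,0.8,0.8,0.8,0.8,0.8]

```text
clock: 14.23
tool_pos: [0.4503, -0.0898, 0.1406]
tool_rot: [-3.141, -0.001, -0.939]
wrist_force: [-0.4, -0.1, 0.3]
gripper_width: 0.0682
```

```bash
python3 - <<'E'
from m import *
import pickle
c=snap('wrist');pickle.dump(c,open('w9.pkl','wb'));o=bot.get_obs();print(o['tool_pos'],o['tool_rot'],abs(o['joint_vel']).max())
cv2.imwrite('pics/w9.png',cv2.convertScaleAbs(c['color'],alpha=1.7))
m=mask(c,(200,80,450,400),(14,110,50),(30,255,255));print(rect(c,m,.025),cv2.boundingRect(m))
t=snap('top')
for n,b,lo,hi,z in [('green',(470,190,550,260),(45,80,25),(85,255,255),.046),('blue',(470,190,550,260),(100,80,25),(125,255,255),.012)]:
    print(n,rect(t,mask(t,b,lo,hi),z))
E
```

```text
[ 0.45035035 -0.08971398  0.14062005] [-3.14133764e+00 -5.36160278e-04 -9.38844915e-01] 0.0025097673754832343
(array([ 0.4512, -0.0897,  0.1001,  0.0151,  0.6264]), array([326. , 228.5]), 314) (315, 80, 135, 219)
green (array([ 0.4993, -0.4118,  0.0698,  0.04  ,  1.3747]), array([517.1, 220.4]), 94)
blue (array([ 0.4984, -0.3897,  0.0526,  0.0285,  0.5056]), array([502.6, 223.7]), 66)
```

View pics/w9.png

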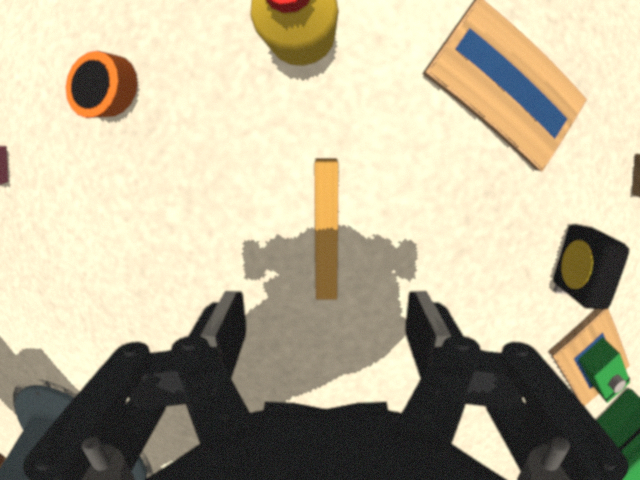

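Request:
carry_out:
  xyz:
    - [0.001,0,-0.04]
    - [0.001,0,-0.075]
    - [0.001,0,-0.1]
    - [0.001,0,-0.112]
    - [0.001,0,-0.118]
    - [0.001,0,-0.118]
    - [0.001,0,-0.118]
    - [0.001,0,-0.118]
  roll: [-0.005,-0.005,-0.005,-0.005,-0.005,-0.005,-0.005,-0.005]
  jaw: [0.8,0.8,0.8,0.8,0.6,0.4,0.3,0.3]
  newtons: 60

```text
clock: 15.0
tool_pos: [0.4523, -0.0896, 0.0235]
tool_rot: [-3.14, -0.002, -0.943]
wrist_force: [-0.3, 1.1, 0.6]
gripper_width: 0.0257
```

Request:
carry_out:
  xyz:
    - [0,0,0]
    - [0,0,0]
    - [0,0,0]
    - [0,0,0]
    - [0,0,0]
    - [0,0,0]
    - [0,0,0.01]
    - [0,0,0.02]
  roll: [0,0,0,0,0,0,0,0]
  jaw: [0.2,0.1,0.0,0.0,0.0,0.0,0.0,0.0]

```text
clock: 15.67
tool_pos: [0.4502, -0.0888, 0.0424]
tool_rot: [3.141, 0.001, -0.943]
wrist_force: [-0.1, 0.3, -3.9]
gripper_width: 0.0143
```

```bash
python3 - <<'E'
from m import *
import pickle
c=pickle.load(open('w9.pkl','rb'))
print('long',rect(c,mask(c,(430,10,590,150),(100,80,25),(125,255,255)),.012))
print('board',rect(c,mask(c,(400,0,600,180),(100,80,25),(125,255,255))|mask(c,(400,0,600,180),(8,60,70),(28,255,255)),.012,9))
print('cap black',rect(c,mask(c,(60,40,140,125),(0,0,0),(180,255,40)),.032))
E
```

```text
long (array([ 0.6217, -0.1367,  0.103 ,  0.0194, -1.5258]), array([511.8,  81.7]), 235)
board (array([ 0.6212, -0.1355,  0.1225,  0.081 , -1.5249]), array([505.1,  84.8]), 407)
cap black (array([ 0.4433,  0.113 ,  0.0331,  0.0329, -1.0727]), array([89.9, 83.9]), 116)
```

Request:
carry_out:
  xyz:
    - [0,0,0.03]
    - [0.015,-0.005,0.06]
    - [0.045,-0.012,0.07]
    - [0.08,-0.022,0.07]
    - [0.115,-0.032,0.07]
    - [0.145,-0.04,0.07]
    - [0.17,-0.0475,0.06]
    - [0.17,-0.0475,0.05]
  roll: [0.12,0.24,0.36,0.48,0.6,0.72,0.84,0.96]
  jaw: [0,0,0,0,0,0,0,0]

```text
clock: 16.33
tool_pos: [0.627, -0.1387, 0.0927]
tool_rot: [3.139, -0.007, 0.023]
wrist_force: [0.6, -0.1, -3.5]
gripper_width: 0.0142
```

Request:
carry_out:
  xyz:
    - [0,0,-0.01]
    - [0,0,-0.02]
    - [0,0,-0.03]
    - [0,0,-0.04]
    - [0,0,-0.048]
    - [0,0,-0.048]
    - [0,0,-0.048]
    - [0,0,-0.048]
  roll: [0.03,0.03,0.03,0.03,0.03,0.03,0.03,0.03]
  jaw: [0,0,0,0,0,0,0,0]

```text
clock: 17.0
tool_pos: [0.6213, -0.1367, 0.0449]
tool_rot: [3.141, -0.001, 0.047]
wrist_force: [0.8, -0.0, -2.6]
gripper_width: 0.0148
```

```bash
python3 - <<'E'
from m import *
import pickle
o=bot.get_obs();print(o['tool_pos'],o['tool_rot'],abs(o['joint_vel']).max())
c=snap('wrist');pickle.dump(c,open('w10.pkl','wb'))
cv2.imwrite('pics/w10.png',cv2.convertScaleAbs(c['color'][60:440,150:500],alpha=1.7))
E
```

```text
[ 0.62128659 -0.13669783  0.04485611] [ 3.14127800e+00 -8.56288438e-04  4.68306047e-02] 0.01053142094615956
```

View pics/w10.png

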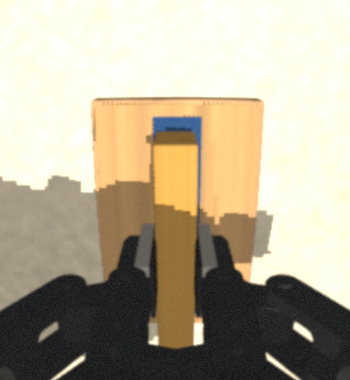

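```bash
python3 - <<'E'
from h import *
import pickle
c=pickle.load(open('w10.pkl','rb'))
f=lambda x,y:(150+x,60+y)
print('blue',at(c,*f(177,117),.012),'minus .0525 y')
print('bar top',at(c,*f(176,143.5),.048),'bar bot',at(c,*f(176,131),.023),'minus .05')
E
```

```text
blue [ 0.61960963 -0.08478939  0.012     ] minus .0525 y
bar top [ 0.61928599 -0.08821487  0.048     ] bar bot [ 0.61935165 -0.08880442  0.023     ] minus .05
```

Request:
carry_out:
  xyz:
    - [0,0.001,-0.004]
    - [0,0.001,-0.008]
    - [0,0.001,-0.01]
    - [0,0.001,-0.011]
    - [0,0.001,-0.012]
    - [0,0.001,-0.012]
    - [0,0.001,-0.012]
    - [0,0.001,-0.012]
  roll: [0,0,0,0,0,0,0,0]
  jaw: [0,0,0,0,0,0,0,0]

```text
clock: 17.72
tool_pos: [0.6214, -0.1357, 0.0353]
tool_rot: [3.141, -0.002, 0.047]
wrist_force: [-6.1, 3.2, 14.3]
gripper_width: 0.0146
```

Request:
carry_out:
  xyz:
    - [0,0,0]
    - [0,0,0]
    - [0,0,0]
    - [0,0,0]
    - [0,0,0]
    - [0,0,0.02]
    - [0,0,0.06]
    - [0,0,0.1]
  roll: [0,0,0,0,0,0,0,0]
  jaw: [0.4,0.4,0.4,0.4,0.4,0.4,0.6,1]

```text
clock: 18.38
tool_pos: [0.6191, -0.135, 0.1311]
tool_rot: [-3.14, 0.005, 0.047]
wrist_force: [1.1, 0.1, -0.3]
gripper_width: 0.0567
```

Request:
carry_out:
  xyz:
    - [0,0,0.035]
    - [-0.015,0.005,0.065]
    - [-0.04,0.03,0.075]
    - [-0.064,0.06,0.075]
    - [-0.088,0.092,0.075]
    - [-0.11,0.124,0.075]
    - [-0.13,0.158,0.075]
    - [-0.15,0.192,0.075]
  roll: [0.1,0.2,0.32,0.44,0.56,0.68,0.8,0.92]
  jaw: [1,1,1,1,1,1,1,1]

```text
clock: 19.05
tool_pos: [0.4697, 0.0575, 0.2073]
tool_rot: [3.141, -0.0, 0.972]
wrist_force: [0.8, 1.1, 0.4]
gripper_width: 0.0858
```

Request:
carry_out:
  xyz:
    - [-0.015,0.03,0]
    - [-0.0285,0.0565,0]
    - [-0.0285,0.0565,-0.03]
    - [-0.0285,0.0565,-0.057]
    - [-0.0285,0.0565,-0.057]
    - [-0.0285,0.0565,-0.057]
    - [-0.0285,0.0565,-0.057]
    - [-0.0285,0.0565,-0.057]
  roll: [0.12,0.24,0.36,0.45,0.45,0.45,0.45,0.45]
  jaw: [1,1,1,1,1,1,1,1]

```text
clock: 19.72
tool_pos: [0.444, 0.1127, 0.1519]
tool_rot: [3.139, -0.001, 1.415]
wrist_force: [1.2, -0.1, -0.2]
gripper_width: 0.0855
```

```bash
python3 - <<'E'
from m import *
import pickle
o=bot.get_obs();print(o['tool_pos'],o['tool_rot'],abs(o['joint_vel']).max())
c=snap('wrist');pickle.dump(c,open('w11.pkl','wb'))
cv2.imwrite('pics/w11.png',cv2.convertScaleAbs(c['color'],alpha=1.7))
print('black',rect(c,mask(c,(250,150,420,300),(0,0,0),(180,255,40)),.032),'orange',rect(c,mask(c,(250,120,420,340),(4,120,40),(20,255,255)),.032,9))
E
```

```text
[0.44401025 0.11268404 0.1519282 ] [ 3.13897161e+00 -8.01401208e-04  1.41487611e+00] 0.007687470322411879
black (array([0.4432, 0.1126, 0.0333, 0.0333, 1.4143]), array([324.7, 229.7]), 135) orange (array([ 0.44  ,  0.1127,  0.0533,  0.0479, -0.1291]), array([324.8, 225.4]), 205)
```

View pics/w11.png

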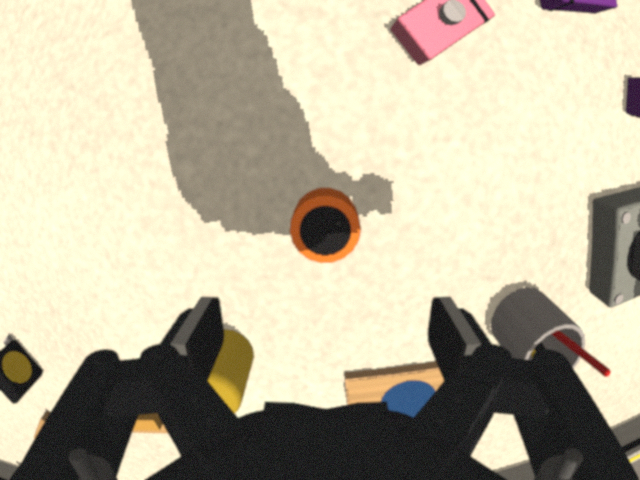

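Request:
carry_out:
  xyz:
    - [0,0,-0.04]
    - [0,0,-0.08]
    - [0,0,-0.11]
    - [0,0,-0.12]
    - [0,0,-0.126]
    - [0,0,-0.126]
    - [0,0,-0.126]
    - [0,0,-0.126]
  roll: [0,0,0,0,0,0,0,0]
  jaw: [1,1,1,1,1,0.8,0.7,0.6]
  newtons: 50

```text
clock: 20.43
tool_pos: [0.4444, 0.113, 0.0259]
tool_rot: [3.138, -0.001, 1.417]
wrist_force: [0.0, -0.4, 0.5]
gripper_width: 0.0518
```

Request:
carry_out:
  xyz:
    - [0,0,0]
    - [0,0,0]
    - [0,0,0]
    - [0,0,0]
    - [0,0,0]
    - [0,0,0.02]
    - [0,0,0.05]
    - [0,0,0.08]
  roll: [0,0,0,0,0,0,0,0]
  jaw: [0.4,0.4,0.4,0.4,0.4,0.4,0.4,0.4]

```text
clock: 21.1
tool_pos: [0.442, 0.1128, 0.1058]
tool_rot: [-3.141, 0.0, 1.417]
wrist_force: [0.7, -0.7, -1.2]
gripper_width: 0.048
```

```bash
python3 - <<'E'
from m import *
import pickle
for n in('w3','w4'):
    c=pickle.load(open(n+'.pkl','rb'));print(n,rect(c,mask(c,(60,205,180,300),(100,80,25),(125,255,255)),.012),c['T'][:3,3])
E
```

```text
w3 (array([0.6334, 0.1649, 0.0526, 0.0514, 0.7882]), array([114.8, 253.7]), 119) [0.50255891 0.39129952 0.34518034]
w4 (array([ 0.6335,  0.1647,  0.0526,  0.0515, -0.1959]), array([116.7, 255.7]), 119) [0.50257101 0.39112416 0.34553865]
```

Request:
carry_out:
  xyz:
    - [0.005,0.002,0.035]
    - [0.035,0.01,0.05]
    - [0.073,0.02,0.05]
    - [0.11,0.03,0.05]
    - [0.148,0.04,0.05]
    - [0.18,0.049,0.03]
    - [0.1905,0.052,0]
    - [0.1905,0.052,-0.02]
  roll: [0,0,0,0,0,0,0,0]
  jaw: [0.4,0.4,0.4,0.4,0.4,0.4,0.4,0.4]

```text
clock: 21.77
tool_pos: [0.6369, 0.1657, 0.0837]
tool_rot: [3.137, -0.002, 1.417]
wrist_force: [-0.4, 0.0, -1.6]
gripper_width: 0.0483
```

Request:
carry_out:
  xyz:
    - [0,0,-0.015]
    - [0,0,-0.028]
    - [0,0,-0.036]
    - [0,0,-0.042]
    - [0,0,-0.046]
    - [0,0,-0.048]
    - [0,0,-0.048]
    - [0,0,-0.048]
  roll: [0,0,0,0,0,0,0,0]
  jaw: [0.4,0.4,0.4,0.4,0.4,0.4,0.4,0.4]

```text
clock: 22.43
tool_pos: [0.6336, 0.165, 0.0379]
tool_rot: [3.14, -0.001, 1.417]
wrist_force: [-2.2, -0.1, 3.6]
gripper_width: 0.0481
```

Contact at about 3.6 N, so the cap is down. I'll release, rise, and pull back for a final top view.

Request:
carry_out:
  xyz:
    - [0,0,0]
    - [0,0,0]
    - [0,0,0]
    - [0,0,0]
    - [0,0,0]
    - [0,0,0.02]
    - [0,0,0.06]
    - [0,0,0.1]
  roll: [0,0,0,0,0,0,0,0]
  jaw: [0.75,0.75,0.75,0.75,0.75,0.75,0.75,0.75]

```text
clock: 23.1
tool_pos: [0.631, 0.1645, 0.1352]
tool_rot: [-3.136, 0.002, 1.417]
wrist_force: [1.2, 0.4, 0.2]
gripper_width: 0.0639
```

Request:
carry_out:
  xyz:
    - [0,0,0.04]
    - [0,0,0.08]
    - [-0.025,-0.015,0.1]
    - [-0.055,-0.03,0.11]
    - [-0.09,-0.045,0.12]
    - [-0.125,-0.06,0.12]
    - [-0.16,-0.075,0.12]
    - [-0.19,-0.09,0.12]
  roll: [0,0,0,0,0,0,0,0]
  jaw: [0.75,0.75,0.75,0.75,0.75,0.75,0.75,0.75]

```text
clock: 23.77
tool_pos: [0.4408, 0.0744, 0.2564]
tool_rot: [3.141, -0.0, 1.417]
wrist_force: [0.5, -0.5, 0.9]
gripper_width: 0.0639
```

```bash
python3 - <<'E'
from m import *
t=snap('top');s=snap('scene')
for n,b,lo,hi,z in [('green',(470,190,550,260),(45,80,25),(85,255,255),.046),('cap',(225,145,290,205),(4,150,40),(14,255,255),.044),('bar',(355,145,425,200),(17,130,90),(30,255,255),.037),('glue',(310,185,345,220),(20,150,60),(35,255,255),.055)]:
    try: print(n,rect(t,mask(t,b,lo,hi),z,7))
    except Exception as e: print(n,'-')
I=t['color']
e=lambda I,b,w,h:cv2.resize(cv2.convertScaleAbs(I[b[1]:b[3],b[0]:b[2]],alpha=1.6),(w,h),interpolation=cv2.INTER_CUBIC)
top=np.hstack([e(I,(120,140,220,265),240,300),e(I,(220,140,350,225),280,300),e(I,(355,140,425,205),280,300)])
bot_=np.hstack([e(I,(475,190,555,260),240,300),e(s['color'],(370,140,470,280),240,300),e(s['color'],(140,280,340,390),320,300)])
cv2.imwrite('pics/final.png',np.vstack([top,bot_]))
E
```

```text
green (array([ 0.4993, -0.4116,  0.0696,  0.04  ,  1.3747]), array([517.3, 220.3]), 91)
cap (array([0.6535, 0.167 , 0.0181, 0.0023, 1.5418]), array([254. , 159.9]), 16)
bar (array([ 0.6195, -0.1369,  0.0979,  0.0154, -1.5188]), array([389.3, 171.3]), 97)
glue (array([ 0.5525,  0.0063,  0.0447,  0.0419, -0.027 ]), array([326.4, 201.2]), 57)
```

View pics/final.png

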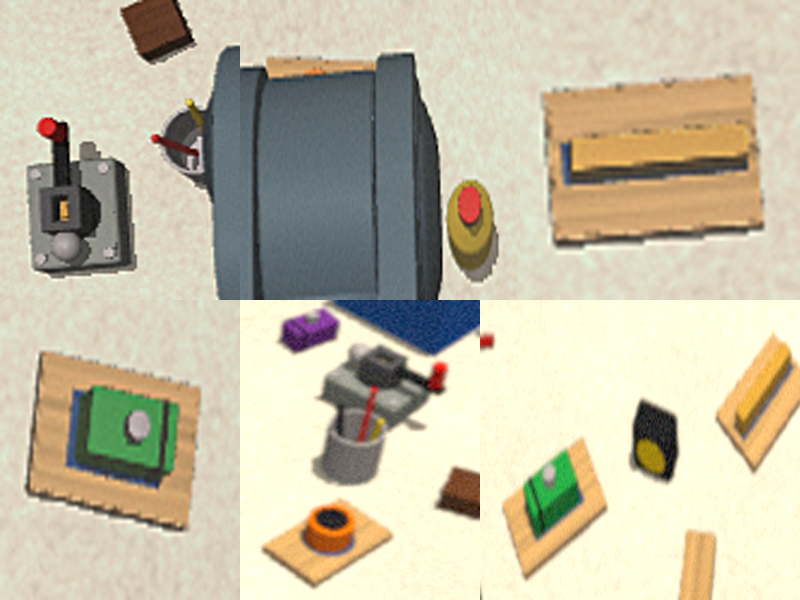

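The final picture shows block, bar and cap on their blue silhouettes, and the crank hub flat on the box with the shaft in its slot. Pot and glue are upright and in place. The arm hides the cap from above, so I'll check it numerically in the scene view and then hand in.

```bash
python3 - <<'E'
from m import *
s=snap('scene');u,v=map(int,proj(s,[.6335,.1648,.044]))
r=rect(s,mask(s,(u-14,v-12,u+14,v+10),(0,0,0),(180,255,60)),.044);print('cap black top',r)
p=r[0][:2]
if np.hypot(p[0]-.6335,p[1]-.1648)<.008: bot.hand_in();print('handed in')
E
```

```text
cap black top (array([ 0.6321,  0.1628,  0.0278,  0.0254, -0.1974]), array([407.7, 241.8]), 27)
the job is handed in; nothing more can be done
handed in
```

The crank is on the gearbox shaft and the block, bar and cap are on their shadow boards. I handed the job in at about 24 s of the 128 s allowed; the hand-in reports no verdict.

| Fitting | Last check |
|---|---|
| Crank | The wrist picture shows the brass tip inside the slot. The TCP height at release, about 65 mm, puts the hub flat on the box. |
| Green block | The final top view puts it about 3 mm from its silhouette centre, angle matching, with no allowance for its visible sides. |
| Brass bar | The final top view puts it within about 2.5 mm of its silhouette centre and 0.01 rad of its length. |
| Orange cap | The scene view puts it about 2.5 mm from its silhouette centre. |

- **Setting down:** the block and cap met their boards at 3–4 N and the bar at about 15 N. Nothing was dropped.
- **Bystanders:** the glue bottle measured within 1 mm of its start. The pencil pot stands upright where it was, but I judged that only by eye.
- **Disagreements:**
  - The top camera read about 1–3 mm lower in x than the wrist camera; I used the wrist readings.
  - In the final top view the arm hid the cap, so its mask reading there was meaningless. I used the scene camera instead.

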